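Clear the baking board into tin, tray and spice rack

TASK

Clear the wooden board after baking: lay the two biscuit cutters flat and side by side on the floor of the round metal tin, set both measuring cups mouth up and level on the floor of the wooden tray, and stand the loose spice jar in the empty middle bay of the spice rack. Let no jar fall over, and leave the two jars already in the rack standing in their own bays.

Things in the scene. Friction and masses are not known exactly. Their poses are not given: they have to be found in the camera images.
- round_cutter: Loose plain round biscuit cutter lying flat on the wooden board (whose top is 30 mm above the worktop): a bare steel ring open at top and bottom, 60 mm outside diameter, wall 2.5 mm, 32 mm tall, 45 g. Origin: on its axis at its underside, z up; round, so its yaw means nothing.
- hex_cutter: Loose six-sided biscuit cutter lying flat on the board: a bare steel hexagonal ring open at top and bottom, 54 mm outside from flat side to flat side (62 mm across corners), wall 2.5 mm, 32 mm tall, 45 g. Origin: on its axis at its underside, z up; its x axis is square to one pair of flat sides (the other pairs are at 60 and 120 degrees).
- large_measure: The larger loose steel measuring cup, mouth up on the board: round straight-sided bowl 62 mm outside diameter, 34 mm tall, wall 2.5 mm; flat handle 14 mm wide, 3 mm thick, 58 mm long, its top 2 mm below the rim; overall 120 mm. Origin: at the underside, midway along the overall length; z up, x towards the handle end (x = +60 mm); bowl centre at x = -29 mm, where most of the weight is. 90 g.
- small_measure: The smaller loose steel measuring cup, mouth up on the board: round straight-sided bowl 48 mm outside diameter, 26 mm tall, wall 2.5 mm; flat handle 14 mm wide, 3 mm thick, 52 mm long, its top 2 mm below the rim; overall 100 mm. Origin: at the underside, midway along the overall length; z up, x towards the handle end (x = +50 mm); bowl centre at x = -26 mm, where most of the weight is. 60 g.
- spice_jar: The loose spice jar, standing on the board: a closed cylinder 44 mm in diameter and 95 mm tall, glass with a broad paper label band and a dark metal screw cap of nearly the same width. Origin: centre of its underside, z up; it is round, so its yaw means nothing. 140 g.
- tin: Empty round aluminium tin, open at the top, fixed on the worktop to one side of the board (left or right): 180 mm outside diameter at the foot widening to 188 mm at the rim, 44 mm tall, wall 3 mm, flat floor 3 mm above the worktop and 174 mm wide inside. Origin: centre of its underside, z up.
- tray: Empty rectangular plywood tray, open at the top, fixed on the worktop on the other side of the board from the tin: outside 250 mm along its x by 165 mm along its y by 45 mm tall, walls and floor 6 mm (inside 238 by 153 mm). Origin: centre of its underside, z up.
- rack: Low wooden spice rack fixed beyond the board: 82 mm deep (its x), 230 mm long (its y); three open-topped bays in a row along y at 74 mm pitch, each 66 mm wide (y) and 68 mm deep (x), floor 8 mm thick; rails and dividers 30 mm high over the worktop, end walls 70 mm. Origin: centre of its underside, below the middle of the empty middle bay; z up.
- left_stock_jar: Spice jar already in the rack's bay at y = +74 mm of the rack (within 4 mm), to stay there: a closed cylinder 44 mm in diameter and 95 mm tall, glass with a broad paper label band and a dark metal screw cap of nearly the same width. Origin: centre of its underside, z up; it is round, so its yaw means nothing.
- right_stock_jar: Spice jar already in the rack's bay at y = -74 mm of the rack (within 4 mm), to stay there: a closed cylinder 44 mm in diameter and 95 mm tall, glass with a broad paper label band and a dark metal screw cap of nearly the same width. Origin: centre of its underside, z up; it is round, so its yaw means nothing.

How it is judged (in metres and radians):
At the end, for the whole second after the job is handed in: Both cutters flat on the tin's floor, both measuring cups mouth up on the tray's floor inside its walls (tilt under 0.12 rad), the loose jar in the rack's middle bay and the stock jars in their own bays (within 15 mm of the bay centre, tilt under 0.1 rad), all at rest (horizontal distance between each of round_cutter, hex_cutter and tin below 0.066 m and z of round_cutter in the frame of tin between -0.003 and 0.01 m and angle between each of round_cutter, hex_cutter, large_measure, small_measure's own z axis and vertical below 0.12 rad and linear speed of each of round_cutter, hex_cutter, large_measure, small_measure, spice_jar, left_stock_jar, right_stock_jar below 0.02 m/s and angular speed of each of round_cutter, hex_cutter, large_measure, small_measure, spice_jar, left_stock_jar, right_stock_jar below 0.2 rad/s and z of hex_cutter in the frame of tin between -0.003 and 0.01 m and x of large_measure in the frame of tray between -0.1 and 0.1 m and y of large_measure in the frame of tray between -0.06 and 0.06 m and z of large_measure in the frame of tray between 0 and 0.013 m and x of small_measure in the frame of tray between -0.1 and 0.1 m and y of small_measure in the frame of tray between -0.06 and 0.06 m and z of small_measure in the frame of tray between 0 and 0.013 m and x of spice_jar in the frame of rack between -0.015 and 0.015 m and y of spice_jar in the frame of rack between -0.015 and 0.015 m and z of spice_jar in the frame of rack between 0.002 and 0.014 m and angle between each of spice_jar, left_stock_jar, right_stock_jar's own z axis and vertical below 0.1 rad and x of left_stock_jar in the frame of rack between -0.015 and 0.015 m and y of left_stock_jar in the frame of rack between 0.059 and 0.089 m and z of left_stock_jar in the frame of rack between 0.002 and 0.014 m and x of right_stock_jar in the frame of rack between -0.015 and 0.015 m and y of right_stock_jar in the frame of rack between -0.089 and -0.059 m and z of right_stock_jar in the frame of rack between 0.002 and 0.014 m); the robot touches nothing.
It fails at once if a spice jar is tipped over (angle between any of spice_jar, left_stock_jar, right_stock_jar's own z axis and vertical above 0.8 rad).
It fails at once if a jar already in the rack is taken out of its bay (distance of any of left_stock_jar, right_stock_jar from where it was at the start of the episode above 0.03 m).
It also fails if it takes over 120 s, if anything falls off the work surface, if the arm or the gripper's body presses on something with over 40 N, if the wrist force passes 120 N, or if a joint passes its speed limit or range.

ROBOT

A 6-joint arm with a two-finger parallel gripper is mounted at the origin on the work surface. World frame = base frame: x ahead of the robot, y to its left, z up, the work surface at z = 0. Lengths are in m, angles in degrees, forces in N, time in s.
With the tool pointing down it reaches from about 0.3 to 0.75 m from the base axis. Payload 8.5 kg.
Tool frame: the origin (TCP) lies at the very end of the fingers, on their centre line; the grasp point (between the pads) lies 19 mm behind it (env.hold_point_z is the distance from the TCP to the grasp point, in m); z points along the fingers, y is the line along which they close (so a half turn about z gives the same grasp; the last joint's range is limited). The gripper opens to 85 mm and grips with 20 to 120 N. Pads are 22 mm wide; open, the fingers measure 114 mm over their backs; the gripper's body (76 mm by 85 mm) begins 54 mm behind the grasp point. The pads swing forward as they close: fully open they stand 13 mm farther back than shut.
Start: joints at [-80.059, 21.807, 74.336, -0, 83.858, -12.336], TCP at [0.208, -0.509, 0.2] pointing down, gripper open.
Joint ranges: [-178.18, 178.18], [-50.72, 133.34], [12.68, 142.11], [-81.47, 261.47], [9.98, 163.14], [-165.26, 165.26]. Speed limits (degrees/s): [136.94, 136.94, 180, 180, 180, 180].

INTERFACE

Orientations are given as a 3x3 rotation matrix whose columns are the frame's x, y, z axes.
In Python, from rig import env, optics gives the robot as it stands.
- The arm moves only by the shell command python3 -m jog 'ROWS' [OPENING] [FORCE]. ROWS is JSON, a list of rows, each an object with "linear": the shift along the tool's x, y, z in units of 40 mm (1.0 is 40 mm), a list of three; "roll": the turn about the tool's z in units of 5 degrees (1.0 is 5 degrees). A call has 1 to 12 rows; each row shifts and turns the commanded pose from where the row before left it, along the tool's axes as they then stand; what a row does not reach is not made up. A row lasts 1/12 s, in which the tool goes at most 41.7 mm and 7.16 degrees, less where a joint would pass 70% of its speed; a pose out of reach is approached as far as the arm can. A call is refused whole if a number of a shift passes 1 or a number of a turn 1, either way. A call with a gripper value outside its range is refused whole. OPENING is the opening, from -1 (shut) to 1 (fully open), set as the call begins (- or left out, the last holds). The fingers move at their own pace and stop on an object; FORCE is the grip in N (left out, the last holds). Time passes only in rows, so rows that do not move let the fingers close. It gives the time, the measured TCP pose, the force, the opening and the grip force at its end, in the units of the state.
- env.observe(): the state, without advancing time (a new reading comes with each control period).
- optics.get_image(name): name is "scene" or "top"; returns the picture (420x560x3 uint8, red, green, blue); there is no depth.
- optics.calibration(name): a dict with "fov_y" (degrees; the focal length in pixels is half the picture's height over the tangent of half this angle, whatever the lens; pixels are square), "cx", "cy" (the principal point, pixels), "D" ([k1, k2, p1, p2, k3] as OpenCV has them; the pictures are not rectified), "T" (4x4, takes a point from camera to world coordinates). Camera axes: x right, y down, z forward; pixel columns grow to the right and rows downward; lengths in m; the calibration is good to about 2 mm. A picture is of the moment at which its call begins. calibration takes no time and is no camera call.
- env.close_job(): hands the job in; it is judged then, once.
The state is a dict: "time_s": time; "q": joint angles; "qvel": joint speeds; "joint_efforts": joint torques, N m; "position": TCP position; "tool_rot": TCP orientation; "ft_force": force on the tool from outside, world axes, zero at the start; "wrist_torque": the same for the moment, N m; "grip_width": finger opening in m; "gripper_force": force on a finger pad.
Only numpy, scipy, OpenCV 4.12 (cv2) and the standard library are available. Lean on these libraries where they do the work, as an engineer would, in place of code of your own. Each camera call takes 0.05 s, during which the arm holds its last target. There are 200 camera calls.

## Working session

There is one attempt and no reset: what is moved stays moved. The work goes in short steps, Python scripts to look and compute and a shell command to move; the robot and the scene stay as the last step left them, time stands still between calls to the robot, and variables do not carry over. Pictures are saved under pics/ and viewed, at most 14 in all, crops included, and the job is handed in when it is done.

```bash
mkdir -p pics; ls; python3 - <<'E'
from rig import env, optics
import cv2, numpy as np
for n in("scene","top"):
    im=optics.get_image(n); cv2.imwrite(f"pics/{n}0.png",im[:,:,::-1])
    c=optics.calibration(n); print(n,c["fov_y"],c["cx"],c["cy"],c["D"]); print(np.round(c["T"],3))
s=env.observe(); print(np.round(s["tool_rot"],3),s["position"],s["grip_width"],env.hold_point_z)
E
```

```text
pics
scene 54.24611367896783 282.69602988753854 208.6134498956187 [-0.11426538  0.          0.          0.          0.        ]
[[ 4.360e-01  4.930e-01 -7.530e-01  1.322e+00]
 [ 9.000e-01 -2.380e-01  3.650e-01 -3.500e-01]
 [ 1.000e-03 -8.370e-01 -5.470e-01  5.930e-01]
 [ 0.000e+00  0.000e+00  0.000e+00  1.000e+00]]
top 48.83116774713389 282.83878223184354 214.8322450613584 [-0.00186534  0.          0.          0.          0.        ]
[[ 0.015 -0.992  0.126  0.429]
 [-1.    -0.013  0.021 -0.008]
 [-0.019 -0.126 -0.992  1.126]
 [ 0.     0.     0.     1.   ]]
[[ 0.925  0.379 -0.   ]
 [ 0.379 -0.925  0.001]
 [ 0.    -0.001 -1.   ]] [ 0.20841807 -0.50865511  0.19908582] 0.08535690142164024 0.0187
```

View pics/top0.png

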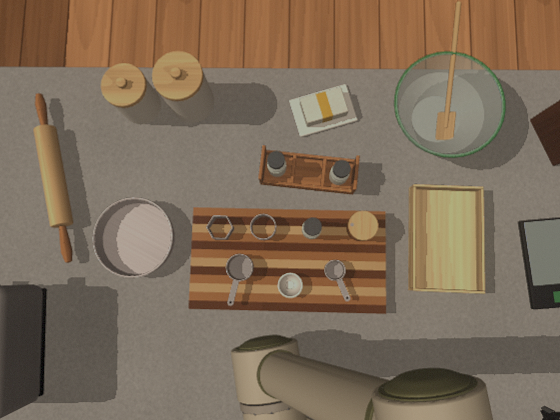

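View pics/scene0.png

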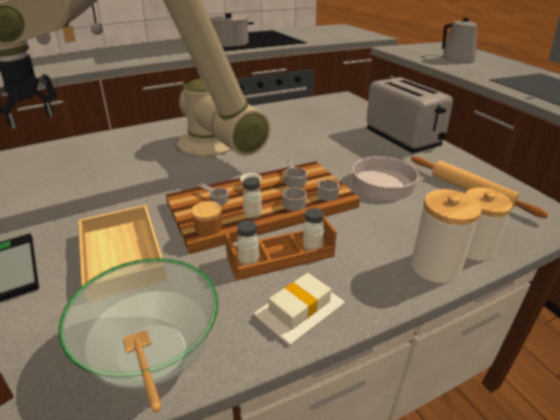

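The top view shows the hex cutter at about (220,228), round cutter (263,227), loose jar (312,228), large cup (240,268) and small cup (336,270). The tin is at (133,238), tray (448,238) and rack (309,170). I'll enlarge to measure.

```bash
cat > h.py <<'E'
from rig import env, optics
import cv2, numpy as np
def K(c):
    f=210/np.tan(np.radians(c["fov_y"]/2)); return np.array([[f,0,c["cx"]],[0,f,c["cy"]],[0,0,1]])
def ray(n,uv,z):
    c=optics.calibration(n); T=np.array(c["T"])
    p=cv2.undistortPoints(np.array(uv,float).reshape(-1,1,2),K(c),np.array(c["D"]))[:,0]
    d=np.c_[p,np.ones(len(p))]@T[:3,:3].T; o=T[:3,3]
    return o+d*((z-o[2])/d[:,2])[:,None]
def proj(n,P):
    c=optics.calibration(n); Ti=np.linalg.inv(np.array(c["T"]))
    return cv2.projectPoints(np.array(P,float).reshape(-1,3),cv2.Rodrigues(Ti[:3,:3])[0],Ti[:3,3],K(c),np.array(c["D"]))[0][:,0]
def snap(n,name,box=None,s=1):
    im=optics.get_image(n)
    if box: im=cv2.resize(im[box[1]:box[3],box[0]:box[2]],None,fx=s,fy=s,interpolation=cv2.INTER_CUBIC)
    cv2.imwrite("pics/"+name,im[:,:,::-1])
E
python3 - <<'E'
import cv2
a=cv2.imread("pics/top0.png")
cv2.imwrite("pics/c1.png",cv2.resize(a[205:305,200:360],None,fx=5,fy=5,interpolation=cv2.INTER_CUBIC))
l=cv2.resize(a[190:290,85:185],None,fx=3,fy=3,interpolation=cv2.INTER_CUBIC)
r=cv2.resize(a[180:300,400:500],None,fx=3,fy=3,interpolation=cv2.INTER_CUBIC)
k=cv2.resize(a[140:200,250:370],None,fx=4,fy=4,interpolation=cv2.INTER_CUBIC)
import numpy as np
o=np.zeros((600,800,3),np.uint8); o[:300,:300]=l; o[:360,400:700]=r; o[360:,0:480]=k; cv2.imwrite("pics/c2.png",o)
E
```

```text
(no output)
```

View pics/c1.png

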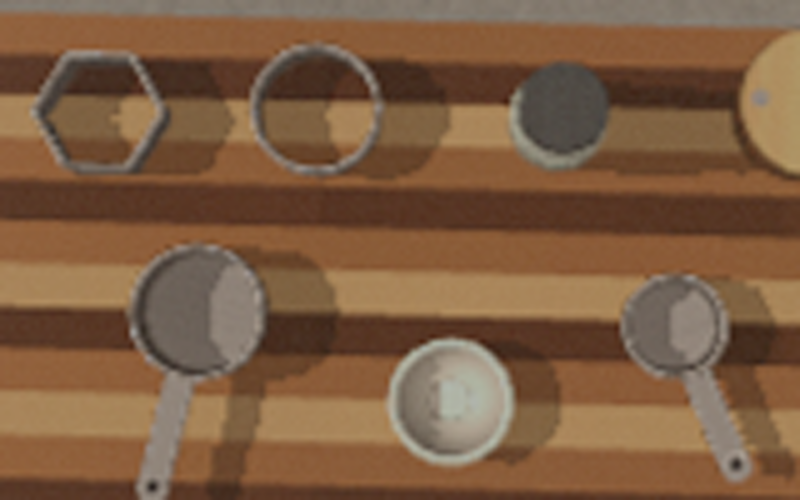

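View pics/c2.png

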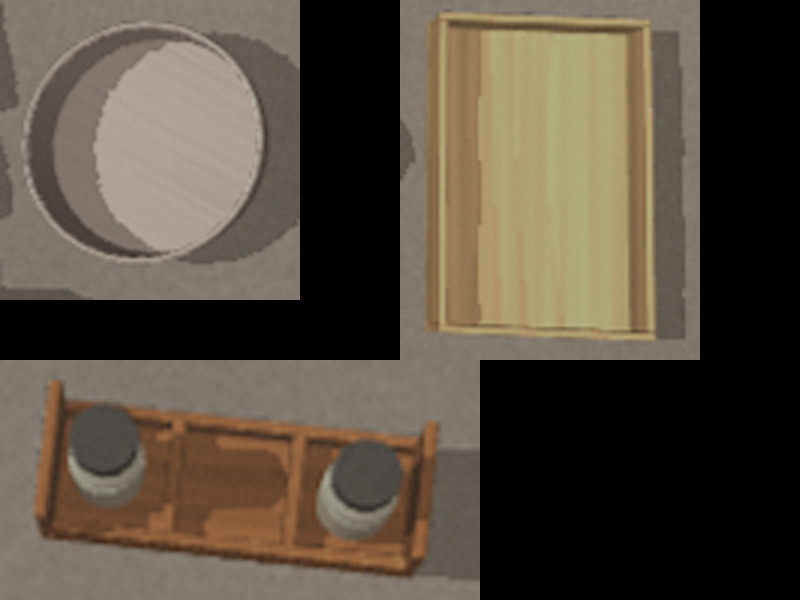

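Crop c1: hex centre (101,112) with flats top and bottom, round (316,110), jar cap (565,107), large bowl (198,312) with handle end (152,490), small bowl (675,326) with handle end (738,468). Crop c2: tin rim centre (144,142), tray rim corners (440,14), (650,20), (440,330) and (655,338), rack dividers at x≈178 and 295, caps at (105,440) and (367,475).

```bash
python3 - <<'E'
from h import *
A=lambda x,y,s,ox,oy:((x+.5)/s-.5+ox,(y+.5)/s-.5+oy)
c1=lambda x,y:A(x,y,5,200,205)
def p(n,uv,z): 
    r=ray("top",[uv],z)[0]; print(n,np.round(r,4)); return r
p("hexL",c1(35,110),.062);p("hexR",c1(168,115),.062);p("hextop",c1(100,53),.062);p("hexbot",c1(105,172),.062)
p("hex",c1(101,112),.062)
a=p("rndL",c1(249,110),.062);b=p("rndR",c1(383,110),.062);p("rnd",c1(316,110),.062)
p("jar",c1(565,107),.125)
for n,m,e,z,l in(("large",(198,312),(152,490),.064,31),("small",(675,326),(738,468),.056,24)):
    a=p(n,c1(*m),z);b=p(n+"end",c1(*e),z-.002);d=b-a;print(np.hypot(*d[:2]),np.degrees(np.arctan2(d[1],d[0])))
p("tin",A(144,142,3,85,190),.044);p("tinL",A(23,142,3,85,190),.044);p("tinR",A(265,142,3,85,190),.044)
C=[p("tray",A(x-400,y,3,400,180),.045) for x,y in((440,14),(650,20),(440,330),(655,338))];print(np.mean(C,0))
k=lambda x,y:A(x,y-360,4,250,140)
D=[p("div",k(*q),.03) for q in((180,425),(175,535),(298,436),(292,548))];print("rack",np.mean(D,0))
a=p("jl",k(105,440),.103);b=p("jr",k(367,475),.103);print((a+b)/2,np.hypot(*(a-b)[:2]),np.degrees(np.arctan2(*(b-a)[:2])))
E
```

```text
hexL [0.5347 0.1904 0.062 ]
hexR [0.5332 0.1285 0.062 ]
hextop [0.5617 0.1611 0.062 ]
hexbot [0.5064 0.1569 0.062 ]
hex [0.5342 0.1597 0.062 ]
rndL [0.5361 0.091  0.062 ]
rndR [0.5369 0.029  0.062 ]
rnd [0.5365 0.06   0.062 ]
jar [ 0.5329 -0.0523  0.125 ]
large [0.4428 0.1119 0.064 ]
largeend [0.3622 0.1308 0.062 ]
0.08274081503761153 166.76796198906533
small [ 0.4399 -0.1064  0.056 ]
smallend [ 0.3761 -0.1354  0.054 ]
0.07004294593015886 -155.613239619229
tin [0.5095 0.3678 0.044 ]
tinL [0.5081 0.4638 0.044 ]
tinR [0.5108 0.2722 0.044 ]
tray [ 0.6434 -0.2921  0.045 ]
tray [ 0.6405 -0.4561  0.045 ]
tray [ 0.3974 -0.2872  0.045 ]
tray [ 0.394  -0.4503  0.045 ]
[ 0.51881494 -0.37141209  0.045     ]
div [ 0.7132 -0.0116  0.03  ]
div [ 0.6453 -0.0095  0.03  ]
div [ 0.7071 -0.0831  0.03  ]
div [ 0.6382 -0.0798  0.03  ]
rack [ 0.67594502 -0.0460168   0.03      ]
jl [0.6851 0.0309 0.103 ]
jr [ 0.6665 -0.117   0.103 ]
[ 0.67582598 -0.04305224  0.103     ] 0.14912729799314825 -172.84186436268416
```

Geometry checks out: hex 62 across corners, round 62, tin rim 192, jar spacing 149. First I'll turn the tool so its y axis lies along world x (yaw 90), which makes tool x = world +y and tool y = world +x.

```bash
cat > go.py <<'E'
import sys,numpy as np
from rig import env
# remaining shift to target x y z [yaw], in tool axes and units
s=env.observe(); R=np.array(s["tool_rot"]); p=np.array(s["position"])
phi=np.degrees(np.arctan2(R[1,0],R[0,0])); t=[float(a) for a in sys.argv[1:]]
print("pos",p.round(4),"yaw",round(phi,2),"t",round(s["time_s"],1),"w",round(s["grip_width"],4),"gf",round(s["gripper_force"],1),"F",np.round(s["ft_force"],1))
if t: print("units",np.round(R.T@(np.array(t[:3])-p)/.04,2))
if len(t)>3: print("roll",round(-((t[3]-phi+180)%360-180)/5,2))
E
python3 -m jog '[{"linear":[0,0,0],"roll":-1},{"linear":[0,0,0],"roll":-1},{"linear":[0,0,0],"roll":-1},{"linear":[0,0,0],"roll":-1},{"linear":[0,0,0],"roll":-1},{"linear":[0,0,0],"roll":-1},{"linear":[0,0,0],"roll":-1},{"linear":[0,0,0],"roll":-1},{"linear":[0,0,0],"roll":-1},{"linear":[0,0,0],"roll":-1},{"linear":[0,0,0],"roll":-1},{"linear":[0,0,0],"roll":-1}]' 1
python3 -m jog '[{"linear":[0,0,0],"roll":-1},{"linear":[0,0,0],"roll":-0.55},{"linear":[0,0,0],"roll":0}]'
python3 go.py .533 -.0525 .2 90
```

```text
time_s: 1.1
position: [0.2085, -0.5087, 0.1992]
tool_rot: [[0.13, 0.992, -0.0], [0.992, -0.13, 0.001], [0.001, -0.0, -1.0]]
ft_force: [0.4, 0.2, 0.5]
grip_width: 0.0854
gripper_force: 0.0
time_s: 1.35
position: [0.2085, -0.5087, 0.1993]
tool_rot: [[-0.002, 1.0, -0.0], [1.0, 0.002, 0.001], [0.001, -0.0, -1.0]]
ft_force: [0.0, 0.7, 0.2]
grip_width: 0.0856
gripper_force: 0.0
pos [ 0.2085 -0.5087  0.1993] yaw 90.12 t 1.4 w 0.0856 gf 0.0 F [0.  0.7 0.2]
units [ 1.139e+01  8.140e+00 -1.000e-02]
roll 0.02
```

```bash

python3 -m jog '[{"linear":[0.76,0.54,0]},{"linear":[0.76,0.54,0]},{"linear":[0.76,0.54,0]},{"linear":[0.76,0.54,0]},{"linear":[0.76,0.54,0]},{"linear":[0.76,0.54,0]},{"linear":[0.76,0.54,0]},{"linear":[0.76,0.54,0]},{"linear":[0.76,0.54,0]},{"linear":[0.76,0.54,0]},{"linear":[0.76,0.54,0]},{"linear":[0.76,0.54,0]}]' >/dev/null
python3 -m jog '[{"linear":[0.76,0.54,0]},{"linear":[0.76,0.54,0]},{"linear":[0.75,0.58,0]},{"linear":[0,0,0]},{"linear":[0,0,0]}]'
python3 go.py .533 -.0525 .076 90
```

```text
pos [ 0.2085 -0.5087  0.1993] yaw 90.12 t 1.4 w 0.0856 gf 0.0 F [0.  0.7 0.2]
units [11.39  8.14  3.09]
roll 0.02invalid input
invalid input
```

```bash

python3 -m jog '[{"linear":[0.76,0.54,0],"roll":0},{"linear":[0.76,0.54,0],"roll":0},{"linear":[0.76,0.54,0],"roll":0},{"linear":[0.76,0.54,0],"roll":0},{"linear":[0.76,0.54,0],"roll":0},{"linear":[0.76,0.54,0],"roll":0},{"linear":[0.76,0.54,0],"roll":0},{"linear":[0.76,0.54,0],"roll":0},{"linear":[0.76,0.54,0],"roll":0},{"linear":[0.76,0.54,0],"roll":0},{"linear":[0.76,0.54,0],"roll":0},{"linear":[0.76,0.54,0],"roll":0}]' >/dev/null
python3 -m jog '[{"linear":[0.76,0.54,0],"roll":0},{"linear":[0.76,0.54,0],"roll":0},{"linear":[0.75,0.58,0],"roll":0},{"linear":[0,0,0],"roll":0},{"linear":[0,0,0],"roll":0}]'
python3 go.py .533 -.0525 .076 90
```

```text
time_s: 2.77
position: [0.5343, -0.0517, 0.1991]
tool_rot: [[-0.002, 1.0, -0.001], [1.0, 0.002, 0.0], [0.0, -0.001, -1.0]]
ft_force: [-0.7, -1.2, -0.9]
grip_width: 0.0856
gripper_force: 0.0
pos [ 0.5343 -0.0517  0.1991] yaw 90.12 t 2.8 w 0.0856 gf 0.0 F [-0.7 -1.2 -0.9]
units [-0.02 -0.03  3.08]
roll 0.02
```

```bash

python3 -m jog '[{"linear":[-0.02,-0.03,0.8],"roll":0},{"linear":[0,0,0.8],"roll":0},{"linear":[0,0,0.8],"roll":0},{"linear":[0,0,0.4],"roll":0},{"linear":[0,0,0.28],"roll":0},{"linear":[0,0,0],"roll":0},{"linear":[0,0,0],"roll":0}]' >/dev/null
python3 -m jog '[{"linear":[0,0,0],"roll":0},{"linear":[0,0,0],"roll":0},{"linear":[0,0,0],"roll":0},{"linear":[0,0,0],"roll":0},{"linear":[0,0,0],"roll":0},{"linear":[0,0,0],"roll":0},{"linear":[0,0,0],"roll":0},{"linear":[0,0,0],"roll":0},{"linear":[0,0,0],"roll":0},{"linear":[0,0,0],"roll":0}]' -1 35
python3 go.py .676 -.0455 .21 90
```

```text
time_s: 4.18
position: [0.5331, -0.0541, 0.0773]
tool_rot: [[-0.001, 1.0, 0.002], [1.0, 0.001, -0.001], [-0.001, 0.002, -1.0]]
ft_force: [-1.1, -0.6, 5.9]
grip_width: 0.0386
gripper_force: 34.8
pos [ 0.5331 -0.0541  0.0773] yaw 90.03 t 4.2 w 0.0386 gf 34.8 F [-1.1 -0.6  5.9]
units [ 0.21  3.58 -3.31]
roll 0.01
```

```bash
python3 - <<'E'
from h import *
snap("scene","s1.png",(160,100,360,250),4)
E
```

```text
(no output)
```

View pics/s1.png

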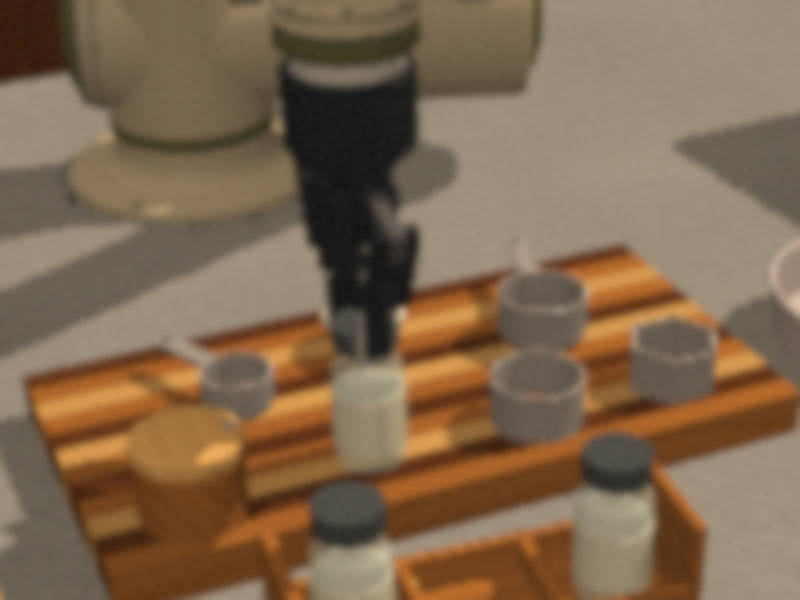

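The jar at (370,400) is held upright by its upper part, with the fingertips just above the label. I'll lift it and check that it holds.

```bash

python3 -m jog '[{"linear":[0,0,-0.3],"roll":0},{"linear":[0,0,-0.6],"roll":0},{"linear":[0,0,-0.8],"roll":0},{"linear":[0,0,-0.8],"roll":0},{"linear":[0,0,-0.8],"roll":0},{"linear":[0,0,0],"roll":0},{"linear":[0,0,0],"roll":0}]' |tail -3
python3 -m jog '[{"linear":[0.05,0.4,0],"roll":0},{"linear":[0.05,0.7,0],"roll":0},{"linear":[0.05,0.8,0],"roll":0},{"linear":[0.06,0.8,0],"roll":0},{"linear":[0,0.6,0],"roll":0},{"linear":[0,0.28,0],"roll":0},{"linear":[0,0,0],"roll":0},{"linear":[0,0,0],"roll":0}]' |tail -3
python3 go.py .676 -.0455 .056 90; python3 - <<'E'
from h import *
snap("scene","s2.png",(200,100,360,280),3.3)
E
```

```text
ft_force: [0.9, -0.2, -3.1]
grip_width: 0.0383
gripper_force: 35.9
ft_force: [-0.1, -0.6, -1.8]
grip_width: 0.0389
gripper_force: 36.0
pos [ 0.6753 -0.0453  0.2059] yaw 90.04 t 5.5 w 0.0389 gf 36.0 F [-0.1 -0.6 -1.8]
units [-0.01  0.03  3.75]
roll 0.01
```

View pics/s2.png

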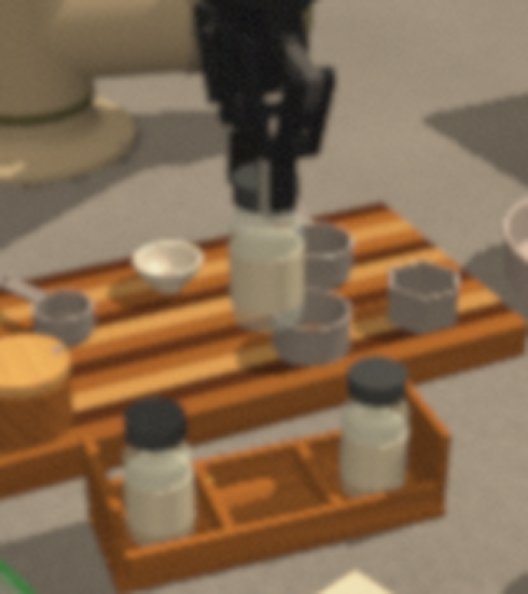

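Held upright above the middle bay. Lower it.

```bash

python3 -m jog '[{"linear":[0,0.03,0.5],"roll":0},{"linear":[0,0,0.7],"roll":0},{"linear":[0,0,0.7],"roll":0},{"linear":[0,0,0.6],"roll":0},{"linear":[0,0,0.5],"roll":0},{"linear":[0,0,0.3],"roll":0},{"linear":[0,0,0.2],"roll":0},{"linear":[0,0,0.1],"roll":0},{"linear":[0,0,0.06],"roll":0},{"linear":[0,0,0],"roll":0},{"linear":[0,0,0],"roll":0},{"linear":[0,0,0],"roll":0}]' |tail -3
python3 go.py .676 -.0455 .056 90
```

```text
ft_force: [-0.2, 0.1, -1.6]
grip_width: 0.0384
gripper_force: 36.1
pos [ 0.6774 -0.0456  0.0629] yaw 90.03 t 6.5 w 0.0384 gf 36.1 F [-0.2  0.1 -1.6]
units [ 0.   -0.04  0.17]
roll 0.01
```

```bash

python3 -m jog '[{"linear":[0,0,0.08],"roll":0},{"linear":[0,0,0.06],"roll":0},{"linear":[0,0,0],"roll":0},{"linear":[0,0,0],"roll":0},{"linear":[0,0,0],"roll":0}]' |tail -3
python3 go.py .676 -.0455 .055 90
python3 -m jog '[{"linear":[0,0,0.05],"roll":0},{"linear":[0,0,0],"roll":0},{"linear":[0,0,0],"roll":0}]' |tail -3
python3 go.py .676 -.0455 .055 90
```

```text
ft_force: [-0.2, -1.1, -1.9]
grip_width: 0.0386
gripper_force: 36.1
pos [ 0.6771 -0.0455  0.0564] yaw 90.03 t 7.0 w 0.0386 gf 36.1 F [-0.2 -1.1 -1.9]
units [ 0.   -0.03  0.04]
roll 0.01
ft_force: [-0.2, -0.1, 5.7]
grip_width: 0.0383
gripper_force: 36.5
pos [ 0.6775 -0.0456  0.0553] yaw 90.03 t 7.2 w 0.0383 gf 36.5 F [-0.2 -0.1  5.7]
units [ 0.   -0.04  0.01]
roll 0.01
```

Contact (+5.7 N) at the expected height. Open partly and raise.

```bash

python3 -m jog '[{"linear":[0,0,0],"roll":0},{"linear":[0,0,0],"roll":0},{"linear":[0,0,0],"roll":0},{"linear":[0,0,0],"roll":0},{"linear":[0,0,0],"roll":0},{"linear":[0,0,0],"roll":0}]' 0.6 |tail -2
python3 -m jog '[{"linear":[0,0,-0.3],"roll":0},{"linear":[0,0,-0.5],"roll":0},{"linear":[0,0,-0.8],"roll":0},{"linear":[0,0,-0.9],"roll":0},{"linear":[0,0,-0.9],"roll":0},{"linear":[0,0,0],"roll":0},{"linear":[0,0,0],"roll":0}]' 1|tail -2
python3 go.py .534 .1595 .17 90; python3 - <<'E'
from h import *
snap("scene","s3.png",(200,180,360,280),4)
E
```

```text
grip_width: 0.0682
gripper_force: 0.0
grip_width: 0.0853
gripper_force: 0.0
pos [ 0.6778 -0.0456  0.1928] yaw 90.03 t 8.3 w 0.0853 gf 0.0 F [-0.6  0.  -0.3]
units [ 5.13 -3.59  0.55]
roll 0.01
```

View pics/s3.png

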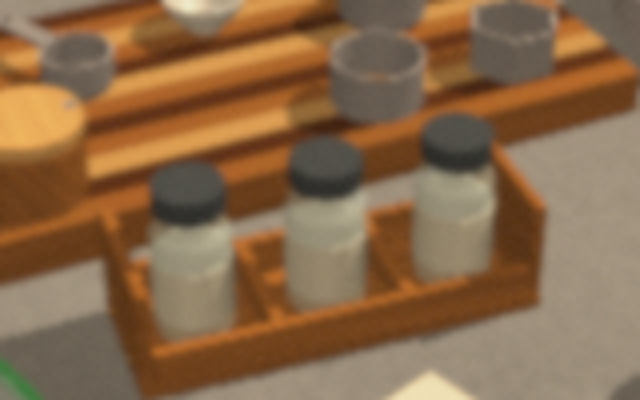

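The jar at (325,220) stands in the middle bay. Next, the hex cutter.

```bash

python3 -m jog '[{"linear":[0.64,-0.45,0],"roll":0},{"linear":[0.64,-0.45,0],"roll":0},{"linear":[0.64,-0.45,0],"roll":0},{"linear":[0.64,-0.45,0],"roll":0},{"linear":[0.64,-0.45,0],"roll":0},{"linear":[0.64,-0.45,0],"roll":0},{"linear":[0.64,-0.45,0],"roll":0},{"linear":[0.64,-0.45,0],"roll":0},{"linear":[0,0,0],"roll":0},{"linear":[0,0,0],"roll":0}]' >/dev/null
python3 -m jog '[{"linear":[0,0,0.8],"roll":0},{"linear":[0,0,0.8],"roll":0},{"linear":[0,0,0.8],"roll":0},{"linear":[0,0,0.6],"roll":0},{"linear":[0,0,0],"roll":0},{"linear":[0,0,0],"roll":0},{"linear":[0,0,0],"roll":0}]' |tail -3
python3 go.py .534 .1595 .036 90
```

```text
ft_force: [-0.2, -0.6, 0.4]
grip_width: 0.0852
gripper_force: 0.0
pos [0.5341 0.1587 0.0715] yaw 89.98 t 9.8 w 0.0852 gf 0.0 F [-0.2 -0.6  0.4]
units [ 0.02 -0.    0.89]
roll -0.0
```

```bash

python3 -m jog '[{"linear":[0,0,0.5],"roll":0},{"linear":[0,0,0.37],"roll":0},{"linear":[0,0,0],"roll":0},{"linear":[0,0,0],"roll":0}]' >/dev/null
python3 -m jog '[{"linear":[0,0,0],"roll":0},{"linear":[0,0,0],"roll":0},{"linear":[0,0,0],"roll":0},{"linear":[0,0,0],"roll":0},{"linear":[0,0,0],"roll":0},{"linear":[0,0,0],"roll":0},{"linear":[0,0,0],"roll":0},{"linear":[0,0,0],"roll":0}]' -1 25|tail -3
python3 go.py 
python3 -m jog '[{"linear":[0,0,-0.4],"roll":0},{"linear":[0,0,-0.8],"roll":0},{"linear":[0,0,-0.8],"roll":0},{"linear":[0,0,-0.8],"roll":0},{"linear":[0,0,0],"roll":0},{"linear":[0,0,0],"roll":0}]' |tail -3
python3 go.py .509 .404 .13 90
```

```text
ft_force: [-0.1, -1.3, -0.7]
grip_width: 0.0
gripper_force: 0.0
pos [0.533  0.1593 0.0356] yaw 90.03 t 10.8 w 0.0 gf 0.0 F [-0.1 -1.3 -0.7]
ft_force: [0.2, 0.7, -0.0]
grip_width: 0.0001
gripper_force: 0.0
pos [0.5336 0.1593 0.149 ] yaw 90.03 t 11.2 w 0.0001 gf 0.0 F [ 0.2  0.7 -0. ]
units [ 6.12 -0.61  0.47]
roll 0.01
```

```bash
python3 - <<'E'
from h import *
a=optics.get_image("top")[195:315,85:285]; b=optics.get_image("scene")[130:260,260:440]
a=cv2.resize(a,(600,360),interpolation=2); b=cv2.resize(b,(332,240),interpolation=2)
o=np.zeros((600,600,3),np.uint8);o[:360]=a;o[360:,:332]=b;cv2.imwrite("pics/s4.png",o[:,:,::-1])
E
```

```text
(no output)
```

View pics/s4.png

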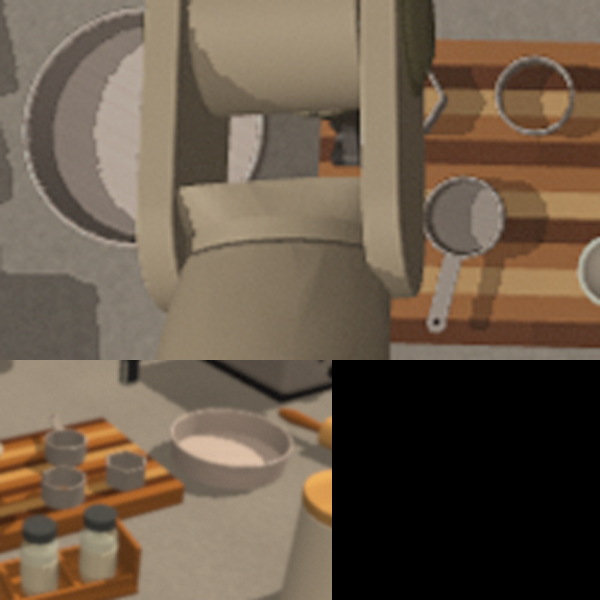

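```bash
python3 - <<'E'
from h import *
s=env.observe(); p=np.array(s["position"])
for n in("scene","top"): print(n,proj(n,[p,p+[0,0,.02],p+[0,0,.04],[.534,.1595,.062],[.5365,.06,.062],[.44,.112,.064]]).round(1).tolist())
print(s["q"],s["position"],s["grip_width"])
snap("scene","s5.png",(260,80,400,220),4)
E
```

```text
scene [[327.8, 154.3], [328.3, 147.0], [328.8, 139.6], [326.3, 183.9], [292.9, 192.8], [293.8, 171.6]]
top [[213.9, 223.9], [212.3, 222.9], [210.7, 221.8], [219.9, 227.1], [262.8, 226.6], [239.1, 268.2]]
[ 4.43615991e+00  2.49076516e+01  7.84828205e+01 -4.11193822e-05
  7.67151371e+01  4.40976259e+00] [0.53236485 0.1591541  0.14660333] 0.00030237828397445014
```

View pics/s5.png

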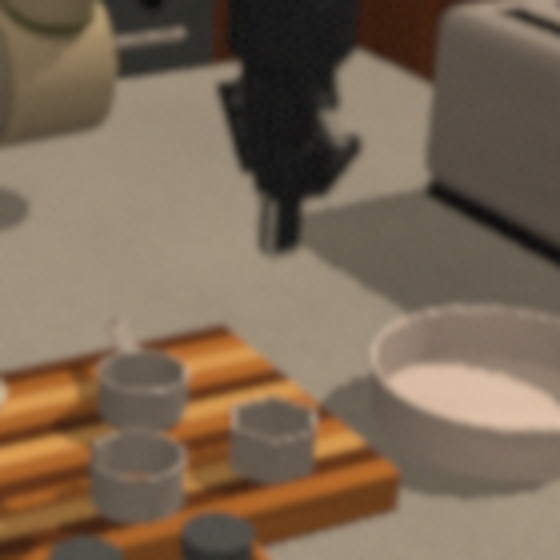

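The hex ring hasn't moved. The shut fingertips show at about (330,142.5), where the stated TCP projects to (328,154). So the real tips sit roughly 30 mm above the reported TCP, and they closed above the ring. I'll check this by gently touching the board inside the ring with the fingers shut.

```bash

python3 -m jog '[{"linear":[0,0,0.8],"roll":0},{"linear":[0,0,0.8],"roll":0},{"linear":[0,0,0.8],"roll":0},{"linear":[0,0,0.5],"roll":0},{"linear":[0,0,0],"roll":0},{"linear":[0,0,0],"roll":0},{"linear":[0,0,0],"roll":0}]'  |grep -E "pos|force"
python3 -m jog '[{"linear":[0,0,0.1],"roll":0},{"linear":[0,0,0.1],"roll":0},{"linear":[0,0,0],"roll":0},{"linear":[0,0,0],"roll":0}]'  |grep -E "pos|force"
python3 -m jog '[{"linear":[0,0,0.1],"roll":0},{"linear":[0,0,0],"roll":0},{"linear":[0,0,0],"roll":0}]'  |grep -E "pos|force"
```

```text
position: [0.5336, 0.1592, 0.0324]
ft_force: [-0.2, -0.9, 0.6]
gripper_force: 0.0
position: [0.533, 0.1592, 0.0239]
ft_force: [-0.4, -0.2, -0.1]
gripper_force: 0.0
position: [0.5329, 0.1592, 0.0195]
ft_force: [0.2, 0.2, -0.6]
gripper_force: 0.0
```

Already 10 mm below the board top on paper with no contact, so the offset is real. Continuing in small steps.

```bash
for i in 1; do
python3 -m jog '[{"linear":[0,0,0.1],"roll":0},{"linear":[0,0,0.1],"roll":0},{"linear":[0,0,0],"roll":0},{"linear":[0,0,0],"roll":0}]'  |grep -E "pos|ft_force"
python3 -m jog '[{"linear":[0,0,0.06],"roll":0},{"linear":[0,0,0],"roll":0},{"linear":[0,0,0],"roll":0}]'  |grep -E "pos|ft_force"
python3 -m jog '[{"linear":[0,0,0.06],"roll":0},{"linear":[0,0,0],"roll":0},{"linear":[0,0,0],"roll":0}]'  |grep -E "pos|ft_force"
python3 -m jog '[{"linear":[0,0,0.06],"roll":0},{"linear":[0,0,0],"roll":0},{"linear":[0,0,0],"roll":0}]'  |grep -E "pos|ft_force"; done
```

```text
position: [0.5328, 0.1592, 0.0113]
ft_force: [-0.2, 0.5, 1.1]
position: [0.5329, 0.1592, 0.0092]
ft_force: [-0.9, -0.1, -0.7]
position: [0.5329, 0.1592, 0.0067]
ft_force: [0.1, 0.6, -0.0]
position: [0.5329, 0.1592, 0.0043]
ft_force: [0.3, 0.1, 1.0]
```

```bash

python3 -m jog '[{"linear":[0,0,0.06],"roll":0},{"linear":[0,0,0],"roll":0},{"linear":[0,0,0],"roll":0}]'  |grep -E "pos|ft_force"
python3 -m jog '[{"linear":[0,0,0.06],"roll":0},{"linear":[0,0,0],"roll":0},{"linear":[0,0,0],"roll":0}]'  |grep -E "pos|ft_force"
python3 - <<'E'
from h import *
snap("scene","s6.png",(260,80,400,220),4)
E
```

```text
position: [0.5329, 0.1592, 0.0019]
ft_force: [1.0, 1.0, -0.2]
position: [0.5329, 0.1592, -0.0005]
ft_force: [0.5, 0.1, -0.6]
```

View pics/s6.png

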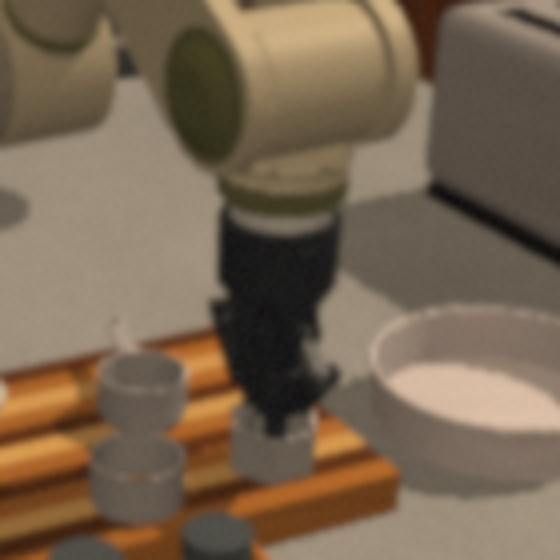

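The fingers are inside the ring with no contact yet, so I'll keep probing.

```bash

python3 -m jog '[{"linear":[0,0,0.05],"roll":0},{"linear":[0,0,0],"roll":0},{"linear":[0,0,0],"roll":0}]'  |grep -E "pos|ft_force"
python3 -m jog '[{"linear":[0,0,0.05],"roll":0},{"linear":[0,0,0],"roll":0},{"linear":[0,0,0],"roll":0}]'  |grep -E "pos|ft_force"
```

```text
position: [0.5333, 0.1592, -0.0016]
ft_force: [-1.6, -0.6, 7.2]
position: [0.5334, 0.1593, -0.0017]
ft_force: [-7.3, -0.6, 26.3]
```

```bash

python3 -m jog '[{"linear":[0,0,0.05],"roll":0},{"linear":[0,0,0],"roll":0},{"linear":[0,0,0],"roll":0}]'  |grep -E "pos|ft_force"
```

```text
position: [0.5335, 0.1593, -0.0018]
ft_force: [-14.2, -2.5, 45.6]
```

Contact comes at a reading of −0.0015 over the board at 0.030, so true tip height = reading + 31.5 mm. Back off, open above the ring, and regrasp at reading 0.003.

```bash

python3 -m jog '[{"linear":[0,0,-0.3],"roll":0},{"linear":[0,0,-0.7],"roll":0},{"linear":[0,0,-0.8],"roll":0},{"linear":[0,0,0],"roll":0},{"linear":[0,0,0],"roll":0}]'  |grep -E "pos|ft_force"
python3 -m jog '[{"linear":[0,0,0],"roll":0},{"linear":[0,0,0],"roll":0},{"linear":[0,0,0],"roll":0},{"linear":[0,0,0],"roll":0},{"linear":[0,0,0],"roll":0},{"linear":[0,0,0],"roll":0},{"linear":[0,0,0],"roll":0}]' 1 |grep -E "width"
python3 go.py .534 .1595 .003 90;python3 - <<'E'
from h import *
snap("scene","s7.png",(260,80,400,220),4)
E
```

```text
position: [0.5338, 0.1593, 0.067]
ft_force: [0.3, 0.2, -0.7]
grip_width: 0.083
pos [0.5329 0.1592 0.0654] yaw 90.03 t 15.9 w 0.083 gf 0.0 F [ 0.3 -0.  -0. ]
units [0.01 0.03 1.56]
roll 0.01
```

View pics/s7.png

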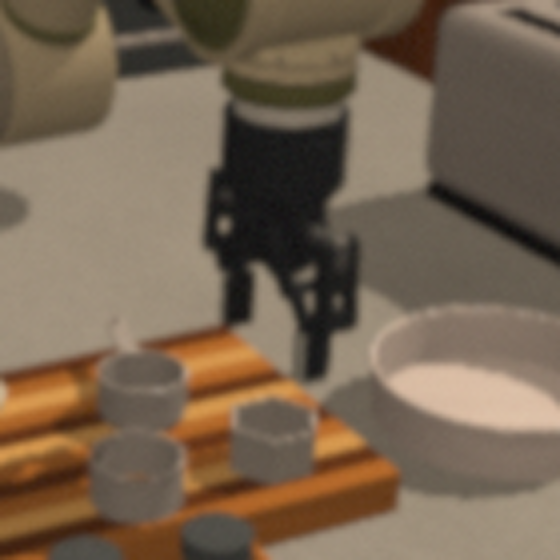

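Ring undisturbed at (274,440) and the fingers straddle it. Grasp.

```bash

python3 -m jog '[{"linear":[0,0.03,0.5],"roll":0},{"linear":[0,0,0.5],"roll":0},{"linear":[0,0,0.3],"roll":0},{"linear":[0,0,0.24],"roll":0},{"linear":[0,0,0],"roll":0},{"linear":[0,0,0],"roll":0}]'  |grep -E "pos|ft_force"
python3 -m jog '[{"linear":[0,0,0],"roll":0},{"linear":[0,0,0],"roll":0},{"linear":[0,0,0],"roll":0},{"linear":[0,0,0],"roll":0},{"linear":[0,0,0],"roll":0},{"linear":[0,0,0],"roll":0},{"linear":[0,0,0],"roll":0},{"linear":[0,0,0],"roll":0}]' -1 25|tail -4
python3 go.py .509 .405 .1 90
```

```text
position: [0.5343, 0.1592, 0.0041]
ft_force: [0.4, -0.2, 0.3]
tool_rot: [[-0.001, 1.0, 0.002], [1.0, 0.001, 0.0], [0.0, 0.002, -1.0]]
ft_force: [-1.3, -0.1, 5.5]
grip_width: 0.0539
gripper_force: 26.7
pos [0.5347 0.1593 0.005 ] yaw 90.03 t 17.2 w 0.0539 gf 26.7 F [-1.3 -0.1  5.5]
units [ 6.14 -0.64 -2.38]
roll 0.01
```

```bash

python3 -m jog '[{"linear":[0,0,-0.3],"roll":0},{"linear":[0,0,-0.6],"roll":0},{"linear":[0,0,-0.7],"roll":0},{"linear":[0,0,-0.7],"roll":0},{"linear":[0.4,-0.04,0],"roll":0},{"linear":[0.7,-0.08,0],"roll":0},{"linear":[0.8,-0.08,0],"roll":0},{"linear":[0.8,-0.08,0],"roll":0},{"linear":[0.8,-0.08,0],"roll":0},{"linear":[0.8,-0.08,0],"roll":0},{"linear":[0.8,-0.08,0],"roll":0},{"linear":[0.6,-0.08,0],"roll":0}]'  |grep -E "pos|ft_force"
python3 -m jog '[{"linear":[0.44,-0.04,0],"roll":0},{"linear":[0,0,0],"roll":0},{"linear":[0,0,0],"roll":0}]'  |tail -3
python3 go.py .509 .405 -.022 90
```

```text
position: [0.5093, 0.3896, 0.096]
ft_force: [0.2, -0.5, -0.7]
ft_force: [-0.2, 0.6, -1.0]
grip_width: 0.0535
gripper_force: 26.7
pos [0.508  0.4052 0.0957] yaw 90.11 t 18.4 w 0.0535 gf 26.7 F [-0.2  0.6 -1. ]
units [-0.    0.03  2.94]
roll 0.02
```

```bash

python3 -m jog '[{"linear":[0,0.02,0.5],"roll":0},{"linear":[0,0,0.6],"roll":0},{"linear":[0,0,0.6],"roll":0},{"linear":[0,0,0.5],"roll":0},{"linear":[0,0,0.3],"roll":0},{"linear":[0,0,0.2],"roll":0},{"linear":[0,0,0.1],"roll":0},{"linear":[0,0,0.06],"roll":0},{"linear":[0,0,0],"roll":0},{"linear":[0,0,0],"roll":0}]'  |tail -3
python3 go.py .509 .405 -.022 90
python3 -m jog '[{"linear":[0,0,0.05],"roll":0},{"linear":[0,0,0],"roll":0},{"linear":[0,0,0],"roll":0}]'  |tail -3
python3 go.py .509 .405 -.022 90
```

```text
ft_force: [-0.0, -0.6, -0.5]
grip_width: 0.0536
gripper_force: 26.7
pos [ 0.5097  0.405  -0.0174] yaw 90.03 t 19.2 w 0.0536 gf 26.7 F [-0.  -0.6 -0.5]
units [-0.   -0.02  0.11]
roll 0.01
ft_force: [0.3, -0.0, 0.3]
grip_width: 0.0534
gripper_force: 26.7
pos [ 0.5093  0.4049 -0.0201] yaw 90.03 t 19.5 w 0.0534 gf 26.7 F [ 0.3 -0.   0.3]
units [ 0.   -0.01  0.05]
roll 0.01
```

```bash

python3 -m jog '[{"linear":[0,0,0.04],"roll":0},{"linear":[0,0,0],"roll":0},{"linear":[0,0,0],"roll":0}]'  |tail -3
python3 go.py
python3 -m jog '[{"linear":[0,0,0],"roll":0},{"linear":[0,0,0],"roll":0},{"linear":[0,0,0],"roll":0},{"linear":[0,0,0],"roll":0},{"linear":[0,0,0],"roll":0}]' 0.7 |tail -3
python3 -m jog '[{"linear":[0,0,-0.3],"roll":0},{"linear":[0,0,-0.6],"roll":0},{"linear":[0,0,-0.7],"roll":0},{"linear":[0,0,-0.7],"roll":0},{"linear":[0,0,-0.7],"roll":0},{"linear":[0,0,0],"roll":0},{"linear":[0,0,0],"roll":0}]' 1|tail -3
python3 go.py .536 .06 .09 90
```

```text
ft_force: [-0.8, -0.5, 0.6]
grip_width: 0.0536
gripper_force: 26.7
pos [ 0.5093  0.4049 -0.0219] yaw 90.03 t 19.8 w 0.0536 gf 26.7 F [-0.8 -0.5  0.6]
ft_force: [0.4, -0.5, -0.4]
grip_width: 0.0727
gripper_force: 0.0
ft_force: [-0.3, 0.4, -0.2]
grip_width: 0.0854
gripper_force: 0.0
pos [0.5099 0.4052 0.1005] yaw 90.03 t 20.8 w 0.0854 gf 0.0 F [-0.3  0.4 -0.2]
units [-8.63  0.65  0.25]
roll 0.01
```

Now the round cutter: move −8.63 units along tool x, then down to reading 0.005.

```bash

python3 -m jog '[{"linear":[-0.6,0.05,0],"roll":0},{"linear":[-0.8,0.06,0],"roll":0},{"linear":[-0.8,0.06,0],"roll":0},{"linear":[-0.8,0.06,0],"roll":0},{"linear":[-0.8,0.06,0],"roll":0},{"linear":[-0.8,0.06,0],"roll":0},{"linear":[-0.8,0.06,0],"roll":0},{"linear":[-0.8,0.06,0],"roll":0},{"linear":[-0.8,0.06,0],"roll":0},{"linear":[-0.8,0.06,0],"roll":0},{"linear":[-0.8,0.06,0],"roll":0},{"linear":[0,0,0],"roll":0}]' >/dev/null
python3 -m jog '[{"linear":[0,0,0],"roll":0},{"linear":[0,0,0.5],"roll":0},{"linear":[0,0,0.6],"roll":0},{"linear":[0,0,0],"roll":0},{"linear":[0,0,0],"roll":0}]' |tail -3
python3 go.py .536 .06 .005 90
```

```text
ft_force: [0.9, 0.2, -0.0]
grip_width: 0.0856
gripper_force: 0.0
pos [0.5345 0.0619 0.0534] yaw 90.1 t 22.2 w 0.0856 gf 0.0 F [ 0.9  0.2 -0. ]
units [-0.05  0.04  1.21]
roll 0.02
```

```bash

python3 -m jog '[{"linear":[-0.05,0.03,0.5],"roll":0},{"linear":[0,0,0.4],"roll":0},{"linear":[0,0,0.2],"roll":0},{"linear":[0,0,0.1],"roll":0},{"linear":[0,0,0],"roll":0},{"linear":[0,0,0],"roll":0}]'  |grep -E "pos|ft_force"
python3 -m jog '[{"linear":[0,0,0],"roll":0},{"linear":[0,0,0],"roll":0},{"linear":[0,0,0],"roll":0},{"linear":[0,0,0],"roll":0},{"linear":[0,0,0],"roll":0},{"linear":[0,0,0],"roll":0},{"linear":[0,0,0],"roll":0},{"linear":[0,0,0],"roll":0}]' -1 25|tail -3
python3 go.py .509 .332 .1 90
python3 -m jog '[{"linear":[0,0,-0.3],"roll":0},{"linear":[0,0,-0.6],"roll":0},{"linear":[0,0,-0.7],"roll":0},{"linear":[0,0,-0.7],"roll":0},{"linear":[0,0,0],"roll":0},{"linear":[0,0,0],"roll":0}]' |tail -3
python3 go.py .509 .332 .1 90
```

```text
position: [0.5372, 0.059, 0.0069]
ft_force: [-0.1, 0.4, -0.0]
ft_force: [-1.2, 0.4, 6.4]
grip_width: 0.0593
gripper_force: 25.9
pos [0.5371 0.0588 0.0071] yaw 90.01 t 23.3 w 0.0593 gf 25.9 F [-1.2  0.4  6.4]
units [ 6.83 -0.7  -2.32]
roll 0.0
ft_force: [-0.6, 0.4, -1.6]
grip_width: 0.0592
gripper_force: 27.4
pos [0.5372 0.0588 0.0995] yaw 90.03 t 23.8 w 0.0592 gf 27.4 F [-0.6  0.4 -1.6]
units [ 6.83 -0.7  -0.02]
roll 0.01
```

```bash

python3 -m jog '[{"linear":[0.4,-0.04,0],"roll":0},{"linear":[0.7,-0.07,0],"roll":0},{"linear":[0.8,-0.08,0],"roll":0},{"linear":[0.8,-0.08,0],"roll":0},{"linear":[0.8,-0.08,0],"roll":0},{"linear":[0.8,-0.08,0],"roll":0},{"linear":[0.8,-0.08,0],"roll":0},{"linear":[0.8,-0.08,0],"roll":0},{"linear":[0.6,-0.08,0],"roll":0},{"linear":[0.33,-0.03,0],"roll":0},{"linear":[0,0,0],"roll":0},{"linear":[0,0,0],"roll":0}]'  |tail -3
python3 -m jog '[{"linear":[0,0,0.5],"roll":0},{"linear":[0,0,0.6],"roll":0},{"linear":[0,0,0.6],"roll":0},{"linear":[0,0,0.5],"roll":0},{"linear":[0,0,0.3],"roll":0},{"linear":[0,0,0.2],"roll":0},{"linear":[0,0,0.1],"roll":0},{"linear":[0,0,0.06],"roll":0},{"linear":[0,0,0],"roll":0},{"linear":[0,0,0],"roll":0}]'  |tail -3
python3 go.py .509 .332 -.020 90
```

```text
ft_force: [1.0, -0.7, 0.0]
grip_width: 0.0592
gripper_force: 27.3
ft_force: [-0.2, -0.5, -0.2]
grip_width: 0.0594
gripper_force: 27.3
pos [ 0.509   0.3319 -0.0156] yaw 90.01 t 25.7 w 0.0594 gf 27.3 F [-0.2 -0.5 -0.2]
units [0.   0.   0.11]
roll 0.0
```

```bash

python3 -m jog '[{"linear":[0,0,0.05],"roll":0},{"linear":[0,0,0.05],"roll":0},{"linear":[0,0,0],"roll":0},{"linear":[0,0,0],"roll":0}]'  |tail -3
python3 go.py
python3 -m jog '[{"linear":[0,0,0],"roll":0},{"linear":[0,0,0],"roll":0},{"linear":[0,0,0],"roll":0},{"linear":[0,0,0],"roll":0},{"linear":[0,0,0],"roll":0}]' 0.8 |tail -3
python3 -m jog '[{"linear":[0,0,-0.3],"roll":0},{"linear":[0,0,-0.6],"roll":0},{"linear":[0,0,-0.7],"roll":0},{"linear":[0,0,-0.7],"roll":0},{"linear":[0,0,-0.7],"roll":0},{"linear":[0,0,0],"roll":0},{"linear":[0,0,0],"roll":0}]' 1|tail -3
python3 go.py .443 .112 .1 166.8
```

```text
ft_force: [-0.6, -0.1, 4.4]
grip_width: 0.059
gripper_force: 27.6
pos [ 0.5089  0.3322 -0.0198] yaw 90.03 t 26.0 w 0.059 gf 27.6 F [-0.6 -0.1  4.4]
ft_force: [-0.6, 0.1, 0.6]
grip_width: 0.0766
gripper_force: 0.0
ft_force: [0.1, 0.2, -0.8]
grip_width: 0.0853
gripper_force: 0.0
pos [0.5091 0.3323 0.101 ] yaw 90.03 t 27.0 w 0.0853 gf 0.0 F [ 0.1  0.2 -0.8]
units [-5.51 -1.65  0.01]
roll -15.35
```

```bash

python3 -m jog '[{"linear":[-0.6,-0.18,0],"roll":0},{"linear":[-0.8,-0.24,0],"roll":0},{"linear":[-0.8,-0.24,0],"roll":0},{"linear":[-0.8,-0.24,0],"roll":0},{"linear":[-0.8,-0.24,0],"roll":0},{"linear":[-0.8,-0.24,0],"roll":0},{"linear":[-0.6,-0.18,0],"roll":0},{"linear":[-0.31,-0.09,0],"roll":0},{"linear":[0,0,0],"roll":-0.7},{"linear":[0,0,0],"roll":-1},{"linear":[0,0,0],"roll":-1},{"linear":[0,0,0],"roll":-1}]'  >/dev/null
python3 -m jog '[{"linear":[0,0,0],"roll":-1},{"linear":[0,0,0],"roll":-1},{"linear":[0,0,0],"roll":-1},{"linear":[0,0,0],"roll":-1},{"linear":[0,0,0],"roll":-1},{"linear":[0,0,0],"roll":-1},{"linear":[0,0,0],"roll":-1},{"linear":[0,0,0],"roll":-1},{"linear":[0,0,0],"roll":-1},{"linear":[0,0,0],"roll":-1},{"linear":[0,0,0],"roll":-1},{"linear":[0,0,0],"roll":-0.65}]'  |tail -3
python3 go.py .443 .112 .008 166.8
```

```text
ft_force: [-0.8, -0.1, -0.0]
grip_width: 0.0852
gripper_force: 0.0
pos [0.4418 0.1116 0.0984] yaw 167.03 t 29.0 w 0.0852 gf 0.0 F [-0.8 -0.1 -0. ]
units [-0.03  0.02  2.26]
roll 0.05
```

```bash

python3 -m jog '[{"linear":[-0.03,0.02,0.6],"roll":0},{"linear":[0,0,0.7],"roll":0},{"linear":[0,0,0.5],"roll":0},{"linear":[0,0,0.3],"roll":0},{"linear":[0,0,0.16],"roll":0},{"linear":[0,0,0],"roll":0},{"linear":[0,0,0],"roll":0}]'  |grep -E "pos|ft_force"
python3 -m jog '[{"linear":[0,0,0],"roll":0},{"linear":[0,0,0],"roll":0},{"linear":[0,0,0],"roll":0},{"linear":[0,0,0],"roll":0},{"linear":[0,0,0],"roll":0},{"linear":[0,0,0],"roll":0},{"linear":[0,0,0],"roll":0},{"linear":[0,0,0],"roll":0}]' -1 30|tail -3
python3 go.py .443 .112 .008 90
python3 -m jog '[{"linear":[0,0,-0.3],"roll":0},{"linear":[0,0,-0.6],"roll":0},{"linear":[0,0,-0.8],"roll":0},{"linear":[0,0,-0.8],"roll":0},{"linear":[0,0,-0.8],"roll":0},{"linear":[0,0,-0.4],"roll":0},{"linear":[0,0,0],"roll":0},{"linear":[0,0,0],"roll":0}]' |tail -3
python3 go.py .465 -.40 .15 90;python3 - <<'E'
from h import *
snap("scene","s8.png",(230,60,430,210),4)
E
```

```text
position: [0.4438, 0.1121, 0.0091]
ft_force: [-0.6, -0.2, -0.1]
ft_force: [-2.4, 0.1, 8.1]
grip_width: 0.0608
gripper_force: 30.7
pos [0.4444 0.1121 0.0104] yaw 166.78 t 30.2 w 0.0608 gf 30.7 F [-2.4  0.1  8.1]
units [ 0.03 -0.01  0.06]
roll 15.36
ft_force: [0.2, 0.2, -1.7]
grip_width: 0.0611
gripper_force: 33.0
pos [0.4439 0.1121 0.1577] yaw 166.78 t 30.9 w 0.0611 gf 33.0 F [ 0.2  0.2 -1.7]
units [ -3.44 -12.34   0.19]
roll 15.36
```

View pics/s8.png

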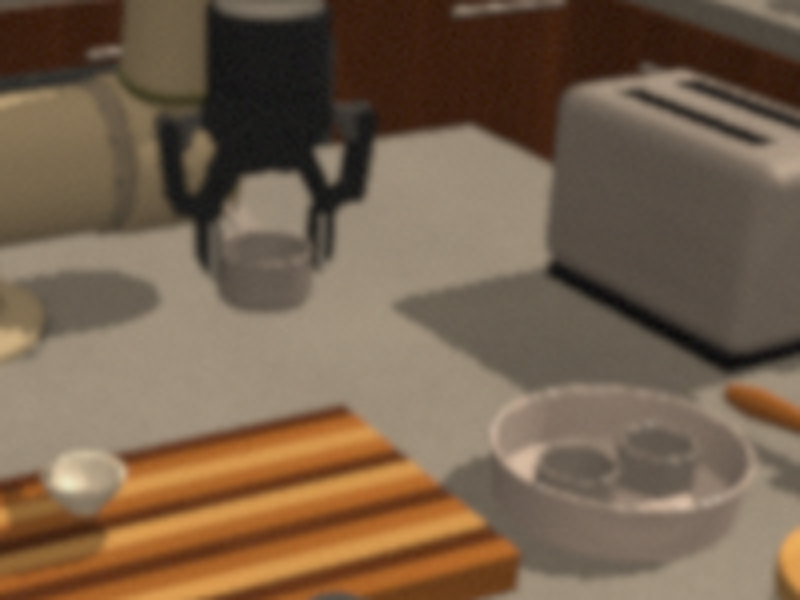

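The cup is held level at (265,270) and both cutters sit in the tin. Turn to yaw 90 and carry the cup to the tray.

```bash

python3 -m jog '[{"linear":[0,0,0],"roll":0.7},{"linear":[0,0,0],"roll":1},{"linear":[0,0,0],"roll":1},{"linear":[0,0,0],"roll":1},{"linear":[0,0,0],"roll":1},{"linear":[0,0,0],"roll":1},{"linear":[0,0,0],"roll":1},{"linear":[0,0,0],"roll":1},{"linear":[0,0,0],"roll":1},{"linear":[0,0,0],"roll":1},{"linear":[0,0,0],"roll":1},{"linear":[0,0,0],"roll":1}]'  >/dev/null
python3 -m jog '[{"linear":[0,0,0],"roll":1},{"linear":[0,0,0],"roll":1},{"linear":[0,0,0],"roll":1},{"linear":[0,0,0],"roll":0.66},{"linear":[0,0,0],"roll":0},{"linear":[-0.5,0,0],"roll":0},{"linear":[-0.8,0,0],"roll":0},{"linear":[-0.8,0,0],"roll":0},{"linear":[-0.8,0,0],"roll":0},{"linear":[-0.8,0,0],"roll":0},{"linear":[-0.8,0,0],"roll":0},{"linear":[-0.8,0,0],"roll":0}]'  |tail -2
python3 go.py .466 -.399 .15 90
```

```text
grip_width: 0.0611
gripper_force: 33.0
pos [ 0.4431 -0.1012  0.1562] yaw 90.1 t 33.0 w 0.0611 gf 33.0 F [-0.3 -0.7 -0.5]
units [-7.44  0.56  0.15]
roll 0.02
```

```bash

python3 -m jog '[{"linear":[-0.7,0.05,0],"roll":0},{"linear":[-0.8,0.06,0],"roll":0},{"linear":[-0.8,0.06,0],"roll":0},{"linear":[-0.8,0.06,0],"roll":0},{"linear":[-0.8,0.06,0],"roll":0},{"linear":[-0.8,0.06,0],"roll":0},{"linear":[-0.8,0.06,0],"roll":0},{"linear":[-0.8,0.06,0],"roll":0},{"linear":[-0.6,0.06,0],"roll":0},{"linear":[-0.3,0.02,0],"roll":0},{"linear":[0,0,0],"roll":0},{"linear":[0,0,0],"roll":0}]'  |tail -2
python3 go.py .466 -.399 .15 90
python3 -m jog '[{"linear":[0,0,0.5],"roll":0},{"linear":[0,0,0.8],"roll":0},{"linear":[0,0,0.8],"roll":0},{"linear":[0,0,0.7],"roll":0},{"linear":[0,0,0.5],"roll":0},{"linear":[0,0,0.3],"roll":0},{"linear":[0,0,0.2],"roll":0},{"linear":[0,0,0],"roll":0},{"linear":[0,0,0],"roll":0},{"linear":[0,0,0],"roll":0}]'  |tail -3
python3 go.py .466 -.399 -.0136 90
```

```text
grip_width: 0.0612
gripper_force: 33.0
pos [ 0.4653 -0.3876  0.1558] yaw 90.01 t 34.0 w 0.0612 gf 33.0 F [-1.4  0.6 -0.5]
units [-0.29  0.02  0.14]
roll 0.0
ft_force: [-0.4, 1.2, -1.7]
grip_width: 0.0609
gripper_force: 33.0
pos [ 0.4662 -0.388   0.0063] yaw 90.01 t 34.8 w 0.0609 gf 33.0 F [-0.4  1.2 -1.7]
units [-0.27 -0.01  0.5 ]
roll 0.0
```

```bash

python3 -m jog '[{"linear":[-0.25,0,0],"roll":0},{"linear":[0,0,0.2],"roll":0},{"linear":[0,0,0.15],"roll":0},{"linear":[0,0,0.08],"roll":0},{"linear":[0,0,0],"roll":0},{"linear":[0,0,0],"roll":0},{"linear":[0,0,0],"roll":0}]'  |tail -3
python3 go.py .466 -.399 -.0136 90
python3 -m jog '[{"linear":[0,0,0.05],"roll":0},{"linear":[0,0,0],"roll":0},{"linear":[0,0,0],"roll":0}]'  |tail -3
python3 go.py .466 -.399 -.0136 90
```

```text
ft_force: [-0.4, 0.2, -1.4]
grip_width: 0.0611
gripper_force: 33.0
pos [ 0.4658 -0.3979 -0.012 ] yaw 89.98 t 35.4 w 0.0611 gf 33.0 F [-0.4  0.2 -1.4]
units [-0.03  0.01  0.04]
roll -0.0
ft_force: [-0.9, 0.1, 4.0]
grip_width: 0.0611
gripper_force: 33.3
pos [ 0.466  -0.3981 -0.0135] yaw 89.98 t 35.6 w 0.0611 gf 33.3 F [-0.9  0.1  4. ]
units [-0.02  0.    0.  ]
roll -0.0
```

Contact at the expected height. Release, rise, and head for the small cup at yaw 24.4.

```bash

python3 -m jog '[{"linear":[0,0,0],"roll":0},{"linear":[0,0,0],"roll":0},{"linear":[0,0,0],"roll":0},{"linear":[0,0,0],"roll":0},{"linear":[0,0,0],"roll":0}]' 0.75 |tail -2
python3 -m jog '[{"linear":[0,0,-0.3],"roll":0},{"linear":[0,0,-0.6],"roll":0},{"linear":[0,0,-0.8],"roll":0},{"linear":[0,0,-0.8],"roll":0},{"linear":[0,0,-0.8],"roll":0},{"linear":[0,0,0],"roll":0},{"linear":[0,0,0],"roll":0}]'|tail -2
python3 -m jog '[{"linear":[0.6,-0.05,0],"roll":0},{"linear":[0.8,-0.08,0],"roll":0},{"linear":[0.8,-0.08,0],"roll":0},{"linear":[0.8,-0.08,0],"roll":0},{"linear":[0.8,-0.08,0],"roll":0},{"linear":[0.8,-0.08,0],"roll":0},{"linear":[0.8,-0.08,0],"roll":0},{"linear":[0.8,-0.08,0],"roll":0},{"linear":[0.6,-0.04,0],"roll":0},{"linear":[0.45,0,0],"roll":0},{"linear":[0,0,0],"roll":0},{"linear":[0,0,0],"roll":0.7}]' 1 |tail -2
python3 -m jog '[{"linear":[0,0,0],"roll":1},{"linear":[0,0,0],"roll":1},{"linear":[0,0,0],"roll":1},{"linear":[0,0,0],"roll":1},{"linear":[0,0,0],"roll":1},{"linear":[0,0,0],"roll":1},{"linear":[0,0,0],"roll":1},{"linear":[0,0,0],"roll":1},{"linear":[0,0,0],"roll":1},{"linear":[0,0,0],"roll":1},{"linear":[0,0,0],"roll":1},{"linear":[0,0,0],"roll":1}]' |tail -2
python3 go.py .440 -.1065 .006 24.4
```

```text
grip_width: 0.0749
gripper_force: 0.0
grip_width: 0.0749
gripper_force: 0.0
grip_width: 0.0853
gripper_force: 0.0
grip_width: 0.0854
gripper_force: 0.0
pos [ 0.4395 -0.1085  0.1171] yaw 26.2 t 38.6 w 0.0854 gf 0.0 F [-0.1 -0.5 -0. ]
units [ 0.04 -0.03  2.78]
roll 0.36
```

```bash

python3 -m jog '[{"linear":[0.04,-0.03,0.6],"roll":0.36},{"linear":[0,0,0.8],"roll":0},{"linear":[0,0,0.6],"roll":0},{"linear":[0,0,0.4],"roll":0},{"linear":[0,0,0.3],"roll":0},{"linear":[0,0,0.12],"roll":0},{"linear":[0,0,0],"roll":0},{"linear":[0,0,0],"roll":0}]'  |grep -E "pos|ft_force"
python3 -m jog '[{"linear":[0,0,0],"roll":0},{"linear":[0,0,0],"roll":0},{"linear":[0,0,0],"roll":0},{"linear":[0,0,0],"roll":0},{"linear":[0,0,0],"roll":0},{"linear":[0,0,0],"roll":0},{"linear":[0,0,0],"roll":0},{"linear":[0,0,0],"roll":0},{"linear":[0,0,0],"roll":0}]' -1 30|tail -3
python3 go.py
python3 -m jog '[{"linear":[0,0,-0.3],"roll":0},{"linear":[0,0,-0.6],"roll":0},{"linear":[0,0,-0.8],"roll":0},{"linear":[0,0,-0.8],"roll":0},{"linear":[0,0,-0.8],"roll":0},{"linear":[0,0,0],"roll":0},{"linear":[0,0,0],"roll":0}]' |tail -3
python3 go.py .575 -.345 .13 90;python3 - <<'E'
from h import *
a=optics.get_image("scene")[60:260,60:300]; cv2.imwrite("pics/s9.png",cv2.resize(a,(720,600),interpolation=2)[:,:,::-1])
E
```

```text
position: [0.4408, -0.1065, 0.0052]
ft_force: [-0.3, 0.0, 0.5]
ft_force: [-2.2, 0.6, 8.9]
grip_width: 0.0466
gripper_force: 29.5
pos [ 0.441  -0.1062  0.0061] yaw 24.68 t 40.0 w 0.0466 gf 29.5 F [-2.2  0.6  8.9]
ft_force: [-0.9, -0.1, -0.6]
grip_width: 0.0467
gripper_force: 31.1
pos [ 0.4413 -0.1063  0.1386] yaw 24.69 t 40.6 w 0.0467 gf 31.1 F [-0.9 -0.1 -0.6]
units [0.54 6.82 0.24]
roll -13.06
```

View pics/s9.png

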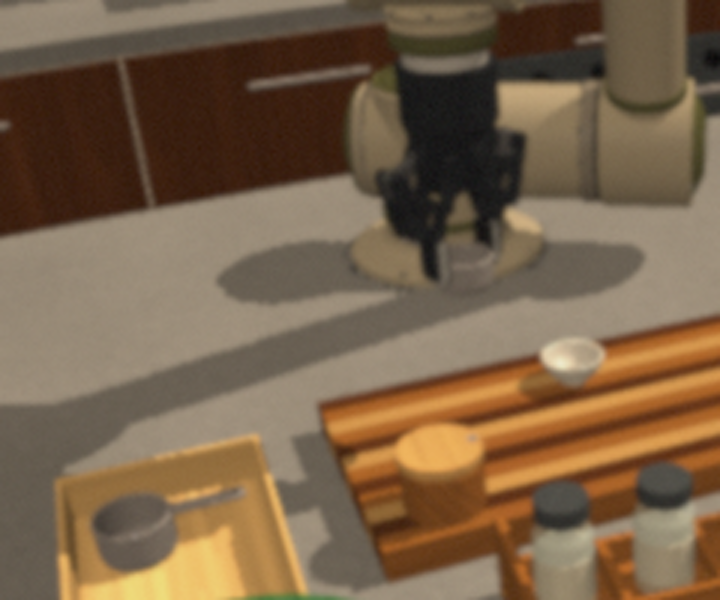

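The large cup sits level in the tray at (135,530), and the small cup is held level. Turn and carry it over.

```bash

python3 -m jog '[{"linear":[0,0,0],"roll":-1},{"linear":[0,0,0],"roll":-1},{"linear":[0,0,0],"roll":-1},{"linear":[0,0,0],"roll":-1},{"linear":[0,0,0],"roll":-1},{"linear":[0,0,0],"roll":-1},{"linear":[0,0,0],"roll":-1},{"linear":[0,0,0],"roll":-1},{"linear":[0,0,0],"roll":-1},{"linear":[0,0,0],"roll":-1},{"linear":[0,0,0],"roll":-1},{"linear":[0,0,0],"roll":-1}]'  >/dev/null
python3 -m jog '[{"linear":[0,0,0],"roll":-1},{"linear":[-0.4,0.22,0],"roll":-0.06},{"linear":[-0.7,0.4,0],"roll":0},{"linear":[-0.7,0.4,0],"roll":0},{"linear":[-0.7,0.4,0],"roll":0},{"linear":[-0.7,0.4,0],"roll":0},{"linear":[-0.7,0.4,0],"roll":0},{"linear":[-0.7,0.4,0],"roll":0},{"linear":[-0.7,0.4,0],"roll":0},{"linear":[-0.5,0.25,0],"roll":0},{"linear":[0,0,0],"roll":0},{"linear":[0,0,0],"roll":0}]'  |tail -2
python3 go.py .577 -.346 -.018 90
```

```text
grip_width: 0.0469
gripper_force: 31.1
pos [ 0.5708 -0.3385  0.1345] yaw 89.92 t 42.7 w 0.0469 gf 31.1 F [-0.3  0.7 -0.6]
units [-0.2   0.17  3.81]
roll -0.02
```

```bash

python3 -m jog '[{"linear":[-0.2,0.15,0],"roll":0},{"linear":[0,0,0.5],"roll":0},{"linear":[0,0,0.7],"roll":0},{"linear":[0,0,0.7],"roll":0},{"linear":[0,0,0.7],"roll":0},{"linear":[0,0,0.5],"roll":0},{"linear":[0,0,0.3],"roll":0},{"linear":[0,0,0.2],"roll":0},{"linear":[0,0,0.06],"roll":0},{"linear":[0,0,0],"roll":0},{"linear":[0,0,0],"roll":0},{"linear":[0,0,0],"roll":0}]'  |tail -2
python3 go.py .577 -.346 -.018 90
```

```text
grip_width: 0.0465
gripper_force: 31.1
pos [ 0.5779 -0.3466 -0.0079] yaw 89.98 t 43.7 w 0.0465 gf 31.1 F [-0.5 -0.5 -0.6]
units [ 0.02 -0.02  0.25]
roll -0.0
```

```bash

python3 -m jog '[{"linear":[0,0,0.15],"roll":0},{"linear":[0,0,0.05],"roll":0},{"linear":[0,0,0],"roll":0},{"linear":[0,0,0],"roll":0},{"linear":[0,0,0],"roll":0}]'  |tail -3
python3 go.py .577 -.346 -.018 90
python3 -m jog '[{"linear":[0,0,0.05],"roll":0},{"linear":[0,0,0],"roll":0},{"linear":[0,0,0],"roll":0}]'  |tail -3
python3 go.py .577 -.346 -.018 90
```

```text
ft_force: [0.9, 0.7, -0.8]
grip_width: 0.0468
gripper_force: 31.1
pos [ 0.5774 -0.3462 -0.0171] yaw 89.97 t 44.1 w 0.0468 gf 31.1 F [ 0.9  0.7 -0.8]
units [ 0.01 -0.01  0.02]
roll -0.01
ft_force: [-2.5, 2.2, 8.3]
grip_width: 0.0467
gripper_force: 31.7
pos [ 0.5776 -0.3464 -0.0178] yaw 89.99 t 44.4 w 0.0467 gf 31.7 F [-2.5  2.2  8.3]
units [ 0.01 -0.01  0.01]
roll -0.0
```

```bash

python3 -m jog '[{"linear":[0,0,0],"roll":0},{"linear":[0,0,0],"roll":0},{"linear":[0,0,0],"roll":0},{"linear":[0,0,0],"roll":0},{"linear":[0,0,0],"roll":0}]' 0.5 |tail -2
python3 -m jog '[{"linear":[0,0,-0.3],"roll":0},{"linear":[0,0,-0.6],"roll":0},{"linear":[0,0,-0.8],"roll":0},{"linear":[0,0,-0.8],"roll":0},{"linear":[0,0,-0.8],"roll":0},{"linear":[0,0,-0.8],"roll":0},{"linear":[0,0,-0.4],"roll":0},{"linear":[0,0,0],"roll":0}]'|tail -2
python3 -m jog '[{"linear":[-0.2,-0.5,0],"roll":0},{"linear":[-0.3,-0.8,0],"roll":0},{"linear":[-0.3,-0.8,0],"roll":0},{"linear":[-0.3,-0.8,0],"roll":0},{"linear":[-0.3,-0.8,0],"roll":0},{"linear":[-0.3,-0.8,0],"roll":0},{"linear":[-0.3,-0.8,0],"roll":0},{"linear":[-0.3,-0.8,0],"roll":0},{"linear":[-0.3,-0.8,0],"roll":0},{"linear":[-0.3,-0.6,0],"roll":0},{"linear":[0,0,0],"roll":0},{"linear":[0,0,0],"roll":0}]'|tail -2
python3 go.py; python3 - <<'E'
from h import *
a=optics.get_image("top")[130:310,80:500]; a=cv2.resize(a,(798,342),interpolation=2)
b=optics.get_image("scene")[140:290,60:430]; b=cv2.resize(b,(636,258),interpolation=2)
o=np.zeros((600,798,3),np.uint8);o[:342]=a;o[342:,:636]=b;cv2.imwrite("pics/s10.png",o[:,:,::-1])
E
```

```text
grip_width: 0.0642
gripper_force: 0.0
grip_width: 0.0647
gripper_force: 0.0
grip_width: 0.0641
gripper_force: 0.0
pos [ 0.2762 -0.4623  0.1605] yaw 89.83 t 46.4 w 0.0641 gf 0.0 F [-0.6 -0.3 -0.5]
```

View pics/s10.png

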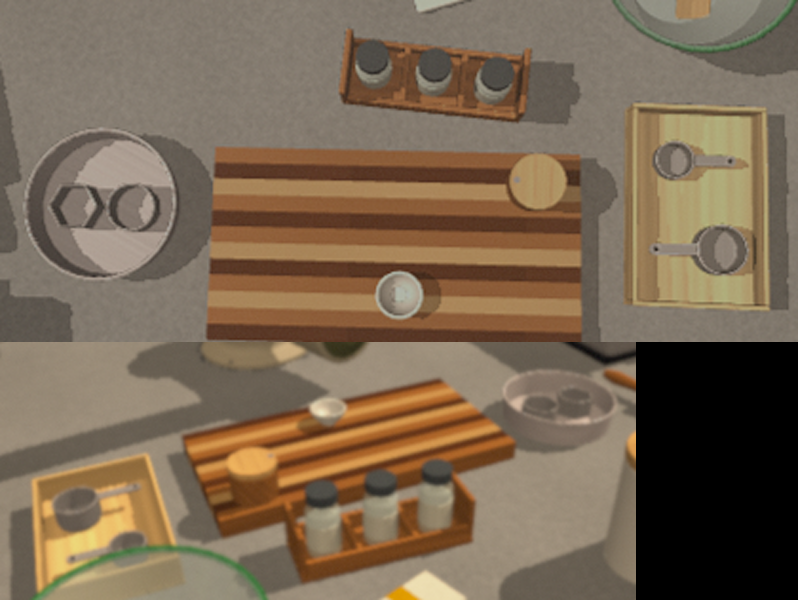

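In the final pictures, both cutters lie flat in the tin at (77,206) and (135,207), about 30 and 41 mm from its centre. The cups are level in the tray at (675,160) and (720,248), and the loose jar at (434,65) is midway between the two stock jars. Handing in.

```bash
python3 -c "
from rig import env
print(env.close_job())"
```

```text
the job is handed in; nothing more can be done
None
```

I handed the job in at 46 s with both cutters flat in the tin, both cups mouth up in the tray and the loose jar standing in the middle bay; the last pictures show all of this, but no verdict came back.

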